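Close the lidding jig through its interlocked levers

ROBOT

A 7-joint arm with a two-finger parallel gripper is mounted at the origin on the work surface. World frame = base frame: x ahead of the robot, y to its left, z up, the work surface at z = 0. Lengths are in m, angles in rad, forces in N, time in s.
With the tool pointing down it reaches from about 0.35 to 0.9 m from the base axis. Payload 8.1 kg.
Tool frame: the origin (TCP) lies between the finger pads; the fingertips stand ahead of it and the grasp point (between the pads) is the TCP (arm.nose_length is the z of the fingertips in the tool frame, in m); z points along the fingers, y is the line along which they close (so a half turn about z gives the same grasp; the last joint's range is limited). The gripper opens to 92 mm and grips with 3 to 60 N. Pads are 19 mm wide; open, the fingers measure 130 mm over their backs; the gripper's body (75 mm by 190 mm) begins 47 mm behind the grasp point.
Start: joints at [-1.384, 0.434, 0.025, 1.573, -0.012, 1.134, -0.075], TCP at [0.179, 0.599, 0.246] pointing down, gripper open.
Joint ranges: [-2.62, 2.62], [-0.44, 2.09], [-1.27, 1.32], [0.08, 2.57], [-1.32, 4.46], [0.12, 2], [-2.74, 2.74]. Speed limits (rad/s): [2.22, 2.22, 3.01, 3.01, 3.14, 3.14, 3.14].

INTERFACE

Orientations are given as a rotation vector (axis times angle).
In Python, from cell import sensors, optics, arm gives the robot as it stands.
- The arm moves only by the tool arm_command, never from a script. Its argument "deltas" is one flat list of numbers, 7 for each row, row after row: the turn, a rotation vector about the world's x, y, z as a fraction of full scale, then the shift along the world's x, y, z as a fraction of full scale, then the finger opening in mm, from 0 to 91.8. In form: [wx, wy, wz, dx, dy, dz, fingers, wx, wy, wz, dx, dy, dz, fingers, ...]. A call has 1 to 20 rows; each row is the pose to reach, as a shift and turn from the pose commanded when the call began; what a row does not reach only later rows make up. Full scale, the value 1, is 1 m for a shift and 90 degrees for a turn. A row lasts 1/10 s, in which the tool goes at most 50 mm and 8.59 degrees, less where a joint would pass 70% of its speed; a pose out of reach is approached as far as the arm can. A call with a number of a shift or a turn outside -1 to 1 is refused whole. A call with a gripper value outside its range is refused whole. The fingers move at their own pace and stop on an object; "force" is the grip in N (left out, the last holds). Time passes only in rows, so rows that repeat a pose let the fingers close. It gives the time, the measured TCP pose, the force, the opening and the grip force at its end, in the units of the state.
- sensors.observe(): the state, without advancing time (a new reading comes with each control period).
- optics.get_image(name): name is "scene" or "side" or "wrist"; returns the picture (400x640x3 uint8, blue, green, red); there is no depth.
- optics.calibration(name): a dict with "camera_matrix" (3x3 intrinsics, pixels), "D" ([k1, k2, p1, p2, k3] as OpenCV has them; the pictures are not rectified), "rvec" (rotation vector, rad) and "tvec" (3), from world to camera coordinates, as OpenCV has them. Camera axes: x right, y down, z forward; pixel columns grow to the right and rows downward; lengths in m; the calibration is good to about 2 mm. A picture is of the moment at which its call begins: read the wrist's pose just before it. calibration takes no time and is no camera call; for the wrist camera it gives the pose at the moment of the call.
- arm.sign_off(): hands the job in; it is judged then, once.
The state is a dict: "clock": time; "joints": joint angles; "dq": joint speeds; "joint_efforts": joint torques, N m; "position": TCP position; "ee_rot": TCP orientation; "force": force on the tool from outside, world axes, zero at the start; "ft_torque": the same for the moment, N m; "width": opening from 0.0 (shut) to 1.0 (fully open); "gripper_force": force on a finger pad.
Only numpy, scipy, OpenCV 4.12 (cv2) and the standard library are available. Lean on these libraries where they do the work, as an engineer would, in place of code of your own. Each camera call takes 0.05 s, during which the arm holds its last target. There are 200 camera calls.

TASK

Lower the steel lid (do not drop it) into the lidding jig so that it lies flat and flush in its collar, and let go of it. Then push the three blue levers fully home, away from the robot, in the order the interlock allows: a lever whose orange bolt still lies across its arm is blocked and must not be forced. Leave the other kitchen things where they are.

Things in the scene. Friction and masses are not known exactly. Their poses are not given: they have to be found in the camera images.
- lid_mid (a point): Loose steel lid, 0.2 kg: disc 100 mm across and 8 mm thick, with an upright black round knob on its middle, 24 mm across, from 8 to 60 mm above the lid's underside. It starts flat on the table, knob up. The point is at the centre of the knob axis, 30 mm above the underside; z is up along the knob. Best gripped by the knob about 40 mm above the underside.
- pocket (a point): Centre of the mouth of the round lidding jig, 68 mm above the table, at the height of the pan rim on which the lid rests (lid_mid then 30 mm above it). The mouth is 104 mm across, in an aluminium collar 122 mm across: 2 mm clearance round the lid. The collar's top is 8 mm above the rim: a seated lid's upper face is flush with it.
- jig: The fixed lidding jig: white round foot 176 mm across, aluminium collar round a steel pan; origin on the table under the mouth's centre. Three flat dark dogs on the collar, their tops 8 mm above it, are clear of the mouth at the start; each slides 14 mm inwards over the lid's edge as a lever is pushed home.
- bank: Lever bank: dark plate 165 (x) by 330 mm (y), 20 mm thick; origin on the table below the middle lever's pivot. x = the direction in which levers are pushed, roughly away from the robot; y = along the row; z up. Lever modules stand at y = -85, 0, +85 mm in any order, pivots at x = 0, 60 mm above the table.
- pan_rest (a point): Middle of the pan rest hanging over the levers' far half, 250 mm above the table: three steel rods 10 mm thick along the bank's y (-150 to 150 mm) at bank x = 25, 55, 85 mm, on posts at x = 90, y = +-145 mm. A gripper pointing straight down hits it before a lever is home: tilt the tool 30 to 45 degrees, the wrist leaning back to the robot.
- lever_a_grip (a point): Centre of the blue paddle on lever a: paddle 34 mm wide along the row, 50 mm long along the lever, 12 mm thick, on a round steel arm 12 mm thick; the point is 95 mm from the pivot. Site z is not along the lever; take directions from bank.
- lever_b_grip (a point): Centre of the blue paddle on lever b: paddle 34 mm wide along the row, 50 mm long along the lever, 12 mm thick, on a round steel arm 12 mm thick; the point is 95 mm from the pivot. Site z is not along the lever; take directions from bank.
- lever_c_grip (a point): Centre of the blue paddle on lever c: paddle 34 mm wide along the row, 50 mm long along the lever, 12 mm thick, on a round steel arm 12 mm thick; the point is 95 mm from the pivot. Site z is not along the lever; take directions from bank.
- lever_a (a joint): Angle of lever a, rad: 0 = off, leaning 0.5 rad towards the robot (grip 46 mm on the robot's side of the pivot, 143 mm above the table); 1.0 = fully home at its stop, leaning 0.5 away. Starts between 0 and 0.06 and stays where it is left; about 2 N at the paddle moves it. While blocked it stops at about 0.1.
- lever_b (a joint): Angle of lever b, rad: 0 = off, leaning 0.5 rad towards the robot (grip 46 mm on the robot's side of the pivot, 143 mm above the table); 1.0 = fully home at its stop, leaning 0.5 away. Starts between 0 and 0.06 and stays where it is left; about 2 N at the paddle moves it. While blocked it stops at about 0.1.
- lever_c (a joint): Angle of lever c, rad: 0 = off, leaning 0.5 rad towards the robot (grip 46 mm on the robot's side of the pivot, 143 mm above the table); 1.0 = fully home at its stop, leaning 0.5 away. Starts between 0 and 0.06 and stays where it is left; about 2 N at the paddle moves it. While blocked it stops at about 0.1.
- bolt_a (a joint): Orange lock bolt of lever a, 10 mm thick, sliding along the row at 110 mm above the table, m: near 0 = it lies across the far side of the arm and blocks lever a; 0.024 = withdrawn towards the bank's +y, lever a is free. Driven inside the bank: it withdraws as the lever that frees it goes home, wholly clear only when that is fully home.
- bolt_b (a joint): Orange lock bolt of lever b, 10 mm thick, sliding along the row at 110 mm above the table, m: near 0 = it lies across the far side of the arm and blocks lever b; 0.024 = withdrawn towards the bank's +y, lever b is free. Driven inside the bank: it withdraws as the lever that frees it goes home, wholly clear only when that is fully home.
- bolt_c (a joint): Orange lock bolt of lever c, 10 mm thick, sliding along the row at 110 mm above the table, m: near 0 = it lies across the far side of the arm and blocks lever c; 0.024 = withdrawn towards the bank's +y, lever c is free. Driven inside the bank: it withdraws as the lever that frees it goes home, wholly clear only when that is fully home.
- lime_half_1: Bystander: halved lime lying cut side down, 52 mm across, 29 mm high; origin at the centre of its underside.
- lime_half_2: Bystander: another halved lime like the first; origin at the centre of its underside.
- garlic: Bystander: whitish garlic bulb, 54 mm across, 50 mm high; origin at the centre of its underside.
- cup: Bystander: steel cup, 72 mm across, 85 mm high; origin at the centre of its underside.
- jar: Bystander: amber jar with a red cap, 52 mm across, 100 mm high; origin at the centre of its underside.
- spatula: Bystander: kitchen spatula lying flat; origin at the centre of its underside (lying).
- prep_bowl: Bystander: small white bowl, 100 mm across, 45 mm high; origin at the centre of its underside.
- lid: The same steel lid; origin at the centre of its underside.
Things that resemble listed ones, but are neither listed nor needed, are in the scene too. Leave any brown look-alike of the lid alone. What is shaped like the jig but purple is not meant.

How it is judged:
On the way, in this order (a step that is already met when the one before it is completed fails the run):
1. the lid lies flat and flush in the jig's collar, let go, with no lever thrown yet (horizontal distance between lid_mid and pocket below 0.005 m and z of lid_mid in the frame of pocket between 0.027 and 0.0325 m and angle between lid_mid's own z axis and vertical below 0.05 rad and contact force between the fingers and lid below 0.1 N and value of joint each of lever_a, lever_b, lever_c below 0.3 rad), for 0.2 s.
2. one lever is fully home (value of joint any of lever_a, lever_b, lever_c above 0.9 rad), for 0.1 s.
3. two levers are fully home ((value of joint each of lever_a, lever_b above 0.9 rad or value of joint each of lever_b, lever_c above 0.9 rad or value of joint each of lever_a, lever_c above 0.9 rad)), for 0.1 s.
4. all three levers are fully home (value of joint each of lever_a, lever_b, lever_c above 0.9 rad), for 0.1 s.
At the end, for the whole second after the job is handed in: The lid is at rest in the jig: centred on the pocket within 5 mm, its centre 27 to 32.5 mm above the pan's rim, within 0.05 rad of level; all three levers are above 0.9 rad (1.0 is the stop) (all of step 4 and horizontal distance between lid_mid and pocket below 0.005 m and z of lid_mid in the frame of pocket between 0.027 and 0.0325 m and angle between lid_mid's own z axis and vertical below 0.05 rad and linear speed of lid below 0.02 m/s); the robot touches nothing.
It fails at once if a lever was pressed with over 50 N while its bolt blocked it ((value of joint bolt_a below 0.012 m and contact force between any of the fingers, the arm and lever_a above 50 N) or (value of joint bolt_b below 0.012 m and contact force between any of the fingers, the arm and lever_b above 50 N) or (value of joint bolt_c below 0.012 m and contact force between any of the fingers, the arm and lever_c above 50 N)).
It fails at once if a lever was driven past its bolt ((value of joint lever_a above 0.35 rad and value of joint bolt_a below 0.008 m) or (value of joint lever_b above 0.35 rad and value of joint bolt_b below 0.008 m) or (value of joint lever_c above 0.35 rad and value of joint bolt_c below 0.008 m)).
It fails at once if the lid was dropped into the jig (moving faster than 0.6 m/s within 20 mm of its seat) (horizontal distance between lid_mid and pocket below 0.03 m and z of lid_mid in the frame of pocket below 0.05 m and linear speed of lid above 0.6 m/s).
It fails at once if a bystander was moved by more than 30 mm (distance of any of lime_half_1, lime_half_2, garlic, cup, jar, spatula, prep_bowl from where it was at the start of the episode above 0.03 m).
It also fails if it takes over 67 s, if anything falls off the work surface, if the arm or the gripper's body presses on something with over 40 N, if the wrist force passes 120 N, or if a joint passes its speed limit or range.

## Working session

There is one attempt and no reset: what is moved stays moved. The work goes in short steps, Python scripts to look and compute and a tool call to move; the robot and the scene stay as the last step left them, time stands still between calls to the robot, and variables do not carry over. Pictures are saved under pics/ and viewed, at most 10 in all, crops included, and the job is handed in when it is done.

Besides the shell and the picture viewer there is one more tool, called after "Call:" by a JSON object that holds its "op" and its "data". arm_command: Moves the arm, as the interface text tells. Its arguments: {"type":"object","properties":{"deltas":{"type":"array","items":{"type":"number"}},"force":{"type":"number"}},"required":["deltas"]}

```bash
mkdir -p pics; cat > h.py <<'E'
import numpy as np, cv2
from cell import sensors, optics, arm
def save(n,f):
    im=optics.get_image(n); cv2.imwrite(f,im); return im
def ray(n,px,cal=None):
    c=cal or optics.calibration(n)
    K=np.array(c["camera_matrix"],float);D=np.array(c["D"],float)
    R,_=cv2.Rodrigues(np.array(c["rvec"],float)); t=np.array(c["tvec"],float).ravel()
    u=cv2.undistortPoints(np.array([[px]],float),K,D).ravel()
    return -R.T@t, R.T@np.array([u[0],u[1],1.])
def onplane(n,px,z,cal=None):
    o,d=ray(n,px,cal); return o+d*(z-o[2])/d[2]
def proj(n,P,cal=None):
    c=cal or optics.calibration(n)
    return cv2.projectPoints(np.array(P,float).reshape(-1,1,3),np.array(c["rvec"],float),np.array(c["tvec"],float),np.array(c["camera_matrix"],float),np.array(c["D"],float))[0].reshape(-1,2)
E
python3 - <<'E'
from h import *
s=sensors.observe(); print({k:np.round(v,3) for k,v in s.items()}, arm.nose_length)
for n in("scene","side"): 
    save(n,f"pics/{n}0.png"); o,_=ray(n,(320,200)); print(n,o.round(3),onplane(n,(320,200),0).round(3))
E
```

```text
{'clock': np.float64(0.0), 'joints': array([-1.384,  0.435,  0.025,  1.574, -0.012,  1.134, -0.075]), 'dq': array([ 0.   , -0.001, -0.001, -0.001, -0.   ,  0.001, -0.001]), 'joint_efforts': array([-0.0000e+00, -6.6784e+01,  9.8500e-01, -3.1447e+01, -6.1000e-02,
        4.3000e-02,  0.0000e+00]), 'position': array([0.179, 0.598, 0.245]), 'ee_rot': array([-4.540e-01, -3.109e+00,  3.000e-03]), 'force': array([ 0.319, -0.311,  0.41 ]), 'ft_torque': array([0.025, 0.01 , 0.024]), 'gripper_force': np.float64(0.0), 'width': np.float64(1.006)} 0.019
scene [ 1.307 -0.705  1.24 ] [0.334 0.127 0.   ]
side [ 0.368 -0.9    0.884] [0.462 0.23  0.   ]
```

View pics/scene0.png

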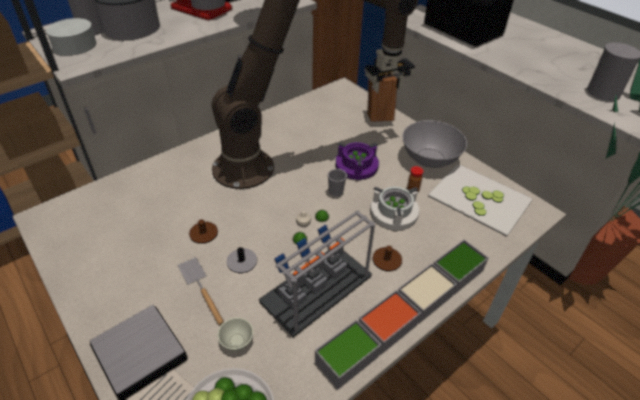

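View pics/side0.png

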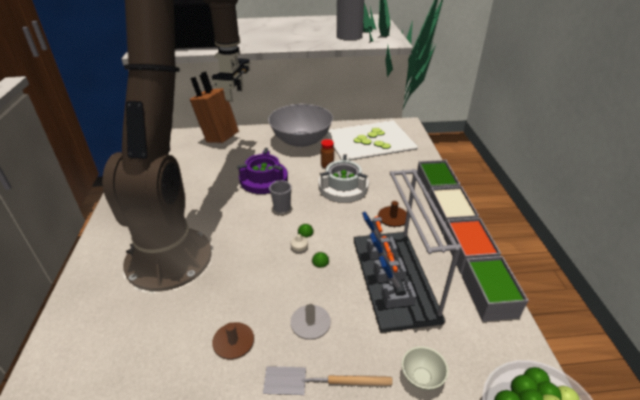

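Scene picture: the steel lid is at (241,260) and side (311,321). The brown look-alikes are at (203,230) and (388,258). The white-footed jig is at (396,207) and side (344,178), with the purple decoy at (357,158). The bank is at about (316,280) and side (398,280). The grey disc and white foot fit the description, and I'll confirm both in an enlarged crop.

```bash
python3 - <<'E'
from h import *
S=cv2.imread("pics/scene0.png");T=cv2.imread("pics/side0.png")
def crop(im,x,y,w,h,W=400,H=300): return cv2.resize(im[y:y+h,x:x+w],(W,H),interpolation=cv2.INTER_CUBIC)
a=np.hstack([crop(S,200,215,100,75),crop(S,350,170,100,75)])
b=np.hstack([crop(S,250,210,140,105),crop(T,340,200,140,105)])
cv2.imwrite("pics/c0.png",np.vstack([a,b]))
for n,l,j in(("scene",(241,261),(396,207)),("side",(311,322),(344,178))):
    print(n,"lid",onplane(n,l,.008).round(3),"jig",onplane(n,j,.07).round(3))
# masks
for n,im in(("scene",S),("side",T)):
    hsv=cv2.cvtColor(im,cv2.COLOR_BGR2HSV)
    for nm,lo,hi in(("blue",(100,110,50),(125,255,255)),("orange",(3,150,120),(16,255,255))):
        m=cv2.inRange(hsv,lo,hi); k,_,st,c=cv2.connectedComponentsWithStats(m)
        print(n,nm,[(c[i].round(1).tolist(),st[i].tolist()) for i in range(1,k) if st[i,4]>6 and 230<c[i][0]<420 and 190<c[i][1]<310])
E
```

```text
scene lid [ 0.402 -0.263  0.008] jig [0.58  0.266 0.07 ]
side lid [ 0.396 -0.264  0.008] jig [0.545 0.252 0.07 ]
scene blue [([322.1, 229.4], [319, 227, 7, 6, 27]), ([325.4, 238.0], [323, 235, 6, 7, 23]), ([301.5, 242.8], [297, 239, 9, 9, 43]), ([304.8, 252.2], [302, 249, 7, 7, 28]), ([279.5, 258.0], [276, 255, 8, 7, 34]), ([285.4, 265.2], [284, 264, 3, 4, 8])]
scene orange [([334.0, 245.4], [330, 242, 9, 7, 22]), ([309.6, 262.4], [302, 256, 17, 13, 47]), ([295.0, 272.5], [294, 271, 3, 4, 10])]
side blue [([368.6, 221.1], [364, 213, 10, 17, 58]), ([376.0, 242.2], [370, 233, 12, 20, 101]), ([385.3, 266.0], [379, 256, 13, 22, 121])]
side orange [([378.4, 225.7], [376, 221, 6, 11, 37]), ([388.5, 251.5], [384, 242, 10, 19, 92]), ([394.9, 267.9], [393, 266, 5, 5, 22])]
```

View pics/c0.png

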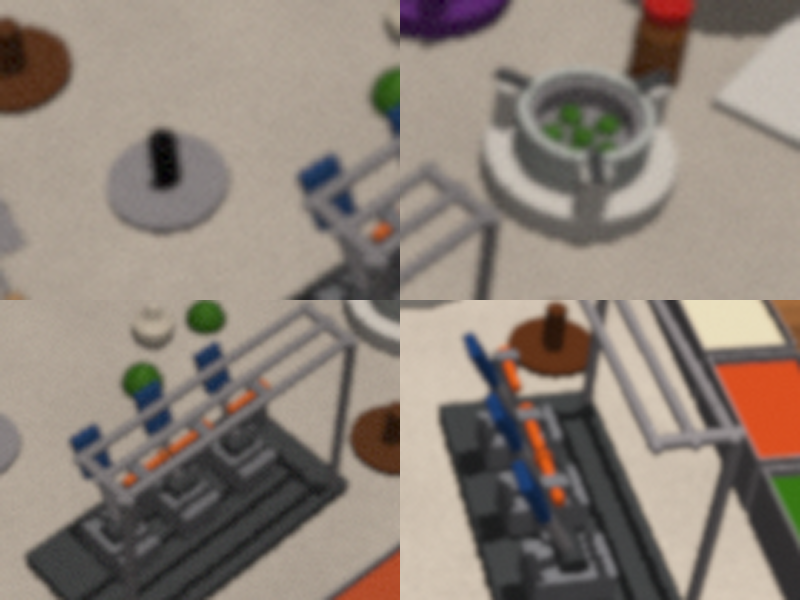

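Crop: the grey disc with the black knob (scene (241,260)) is the steel lid, and the white-footed aluminium collar at scene (396,203) is the jig. The blue paddles are at scene (322,230), (301,243) and (280,258). Next I move over the jig to look from the wrist.

Call:
{"op": "arm_command", "data": {"deltas": [0, 0, 0, 0.32, -0.34, 0.155, 91, 0, 0, 0, 0.32, -0.34, 0.155, 91, 0, 0, 0, 0.32, -0.34, 0.155, 91, 0, 0, 0, 0.32, -0.34, 0.155, 91, 0, 0, 0, 0.32, -0.34, 0.155, 91, 0, 0, 0, 0.32, -0.34, 0.155, 91, 0, 0, 0, 0.32, -0.34, 0.155, 91, 0, 0, 0, 0.32, -0.34, 0.155, 91, 0, 0, 0, 0.32, -0.34, 0.155, 91, 0, 0, 0, 0.32, -0.34, 0.155, 91, 0, 0, 0, 0.32, -0.34, 0.155, 91, 0, 0, 0, 0.32, -0.34, 0.155, 91]}}

```text
clock: 1.3
position: [0.499, 0.2581, 0.4005]
ee_rot: [-0.457, -3.108, 0.0]
force: [0.1, 1.2, -0.6]
width: 0.991
gripper_force: 0.0
```

```bash
python3 - <<'E'
from h import *
import json
c=optics.calibration("wrist"); json.dump({k:np.array(v).tolist() for k,v in c.items()},open("w1.json","w"))
save("wrist","pics/w1.png"); s=sensors.observe(); print(s["clock"],s["position"].round(4),s["ee_rot"].round(3))
print(proj("wrist",[[.56,.26,.07],[.6,-.05,.02],[.4,-.263,.0]],c), ray("wrist",(320,200),c), c["D"])
E
```

```text
1.35 [0.4981 0.2593 0.4001] [-0.453 -3.108  0.   ]
[[333.91546312 201.95415876]
 [193.15044446 255.4546959 ]
 [ 63.08993541 191.54560221]] (array([0.43130869, 0.27821078, 0.53931419]), array([ 0.24364586, -0.08327345, -0.96635278])) [-0.02527625  0.          0.          0.          0.        ]
```

View pics/w1.png

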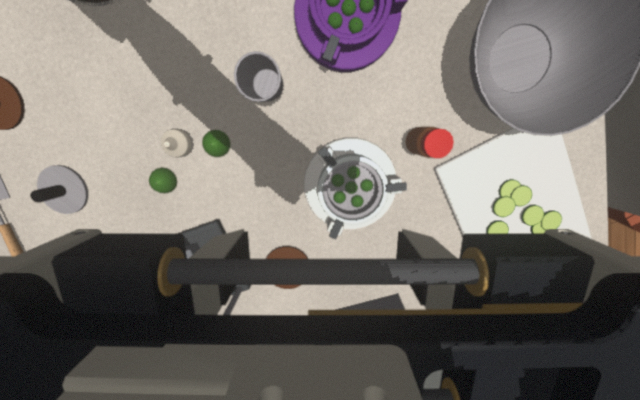

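Wrist picture: the jig collar is at (352,187), the steel lid at (62,190), the cup at (258,77), the jar at (437,143), and the purple decoy at (347,12). Now I measure the jig and lid circles and check the diameters.

```bash
cat >> h.py <<'E'
def ring(n,im,c,cal,z,rexp,bright,rng=(0.7,1.4),na=72,sign=None):
    """Edge points by radial scan on plane z about world c (2), strongest |gradient| within rng*rexp; robust circle fit in world plane."""
    g=cv2.GaussianBlur(cv2.cvtColor(im,cv2.COLOR_BGR2GRAY).astype(np.float32),(0,0),1)
    c=np.array(c,float)
    for it in range(5):
        rs=np.linspace(rng[0]*rexp,rng[1]*rexp,60) if it==0 else np.linspace(.88*rexp,1.12*rexp,50)
        P=[]
        for a in np.linspace(0,2*np.pi,na,endpoint=False):
            w=np.c_[c[0]+rs*np.cos(a),c[1]+rs*np.sin(a),np.full(len(rs),z)]
            uv=proj(n,w,cal).astype(np.float32)
            v=cv2.remap(g,uv[:,0].reshape(1,-1),uv[:,1].reshape(1,-1),cv2.INTER_LINEAR).ravel()
            d=np.gradient(v)*(bright)
            i=d.argmax()
            if d[i]>1: P.append(w[i,:2])
        P=np.array(P); Q=P
        for _ in range(8):
            A=np.c_[2*Q,np.ones(len(Q))]; s=np.linalg.lstsq(A,(Q**2).sum(1),rcond=None)[0]
            r=np.sqrt(s[2]+s[:2]@s[:2]); e=abs(np.hypot(*(P-s[:2]).T)-r); Q=P[e<=max(.0015,np.quantile(e,.5))]
        c=s[:2]
    return c,r,len(Q),np.sqrt((e[e<.0015]**2).mean())
E
python3 - <<'E'
from h import *
import json
c=json.load(open("w1.json")); im=cv2.imread("pics/w1.png")
print("jigpx",onplane("wrist",(352,187),.076,c).round(3),"lidpx",onplane("wrist",(62,190),.008,c).round(3))
print("cup",onplane("wrist",(258,77),.085,c).round(3),"jar",onplane("wrist",(437,143),.1,c).round(3))
j=onplane("wrist",(352,187),.076,c)[:2]; l=onplane("wrist",(62,190),.008,c)[:2]
print("foot .01",ring("wrist",im,j,c,.01,.088,-1,(.85,1.15)))
print("collar out",ring("wrist",im,j,c,.076,.061,-1,(.85,1.15)))
print("collar in",ring("wrist",im,j,c,.076,.052,1,(.85,1.15)))
print("lid",ring("wrist",im,l,c,.008,.05,1,(.8,1.2)),ring("wrist",im,l,c,.008,.05,-1,(.8,1.2)))
# levers from scene/side blue pairs (order: +y first)
for a,b in(((323.5,233),(368.6,221.1)),((303,247),(376,242.2)),((281.5,260.5),(385.3,266))):
    o1,d1=ray("scene",a);o2,d2=ray("side",b)
    t=np.linalg.lstsq(np.c_[d1,-d2],o2-o1,rcond=None)[0]; p,q=o1+d1*t[0],o2+d2*t[1]; print("paddle",((p+q)/2).round(3),"gap",np.linalg.norm(p-q).round(4))
E
```

```text
jigpx [0.542 0.297 0.076] lidpx [ 0.397 -0.255  0.008]
cup [0.334 0.205 0.085] jar [0.507 0.441 0.1  ]
foot .01 (array([0.55392497, 0.29726535]), np.float64(0.0892303825017756), 51, np.float64(0.0005308010771252737))
collar out (array([0.55410974, 0.30023619]), np.float64(0.06281001535775238), 28, np.float64(0.000675972723102539))
collar in (array([0.54909099, 0.29629907]), np.float64(0.05240399870856923), 64, np.float64(0.0005144631043231715))
lid (array([ 0.39591588, -0.25381   ]), np.float64(0.05163693718320732), 54, np.float64(0.0007115120988983038)) (array([ 0.39621061, -0.25528314]), np.float64(0.04627735997234109), 26, np.float64(0.000484905640681884))
paddle [ 0.567 -0.055  0.144] gap 0.0024
paddle [ 0.572 -0.138  0.144] gap 0.0007
paddle [ 0.577 -0.222  0.147] gap 0.0038
```

Call:
{"op": "arm_command", "data": {"deltas": [0, 0, 0, 0.09, 0.02, -0.075, 91, 0, 0, 0, 0.09, 0.02, -0.075, 91, 0, 0, 0, 0.09, 0.02, -0.075, 91, 0, 0, 0, 0.09, 0.02, -0.075, 91, 0, 0, 0, 0.09, 0.02, -0.075, 91]}}

```text
clock: 1.85
position: [0.5874, 0.2802, 0.3252]
ee_rot: [-0.45, -3.107, 0.001]
force: [-0.3, -0.9, 0.1]
width: 0.99
gripper_force: 0.0
```

```bash
python3 - <<'E'
from h import *
import json
s=sensors.observe(); c=optics.calibration("wrist"); c={k:np.array(v).tolist() for k,v in c.items()}; json.dump(c,open("w2.json","w"))
im=save("wrist","pics/w2.png"); print(s["clock"],s["position"].round(4),s["ee_rot"].round(3))
j=[.549,.296]; print(proj("wrist",j+[.076],c))
for nm,z,r,b in(("out",.076,.061,-1),("in bright",.076,.052,1),("foot0",.01,.088,-1)): print(nm,ring("wrist",im,j,c,z,r,b,(.85,1.15)))
for n,px in(("scene",(397,198)),("side",(344,171))): print(n,onplane(n,px,.076).round(3))
print(proj("scene",[[.549,.296,.076]]),proj("side",[[.549,.296,.076]]))
E
```

```text
1.85 [0.5874 0.2802 0.3252] [-4.500e-01 -3.107e+00  1.000e-03]
[[326.12087541 148.14112076]]
out (array([0.54832446, 0.29469618]), np.float64(0.05772788637139373), 16, np.float64(0.000948565033134483))
in bright (array([0.5489555 , 0.29644577]), np.float64(0.05217539761118734), 68, np.float64(0.00038652906946302456))
foot0 (array([0.55081886, 0.29617545]), np.float64(0.08985587779102591), 52, np.float64(0.00048616403262666626))
scene [0.554 0.297 0.076]
side [0.549 0.285 0.076]
[[395.85367313 197.31978215]] [[343.63555194 169.15108763]]
```

View pics/w2.png

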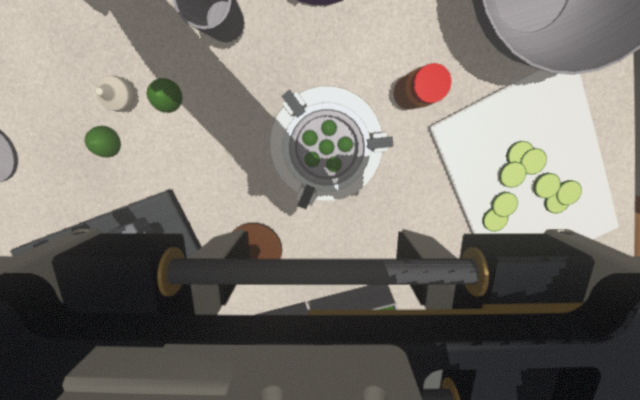

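The collar's inner edge fits r = 52.2 mm (52 expected), with centre (0.549, 0.296) and the picture showing it at (326,147). Now I take the same relative view over the lid.

Call:
{"op": "arm_command", "data": {"deltas": [0, 0, 0, -0.155, -0.549, -0.068, 91, 0, 0, 0, -0.155, -0.549, -0.068, 91, 0, 0, 0, -0.155, -0.549, -0.068, 91, 0, 0, 0, -0.155, -0.549, -0.068, 91, 0, 0, 0, -0.155, -0.549, -0.068, 91, 0, 0, 0, -0.155, -0.549, -0.068, 91, 0, 0, 0, -0.155, -0.549, -0.068, 91, 0, 0, 0, -0.155, -0.549, -0.068, 91, 0, 0, 0, -0.155, -0.549, -0.068, 91, 0, 0, 0, -0.155, -0.549, -0.068, 91, 0, 0, 0, -0.155, -0.549, -0.068, 91, 0, 0, 0, -0.155, -0.549, -0.068, 91, 0, 0, 0, -0.155, -0.549, -0.068, 91, 0, 0, 0, -0.155, -0.549, -0.068, 91, 0, 0, 0, -0.155, -0.549, -0.068, 91]}}

```text
clock: 3.4
position: [0.4344, -0.2684, 0.2584]
ee_rot: [0.45, 3.108, 0.002]
force: [0.2, 0.2, 0.9]
width: 0.992
gripper_force: 0.0
```

```bash
python3 - <<'E'
from h import *
import json
s=sensors.observe(); c=optics.calibration("wrist"); c={k:np.array(v).tolist() for k,v in c.items()}; json.dump(c,open("w3.json","w"))
im=save("wrist","pics/w3.png"); print(s["clock"],s["position"].round(4),s["ee_rot"].round(3))
print("cam-",ray("wrist",(320,200),c)[0], ray("wrist",(320,200),json.load(open("w2.json")))[0])
l=[.396,-.254]; print(proj("wrist",l+[.008],c))
for b in(1,-1): print(b,ring("wrist",im,l,c,.008,.05,b,(.85,1.15)))
hsv=cv2.cvtColor(im,cv2.COLOR_BGR2HSV); x,y=proj("wrist",l+[.06],c)[0].astype(int)
m=np.zeros(im.shape[:2],np.uint8); m[y-45:y+45,x-45:x+45]=255; m&=cv2.inRange(im,(0,0,0),(45,45,45))
k,_,st,ce=cv2.connectedComponentsWithStats(m); print(st[1:][st[1:,4]>30],ce[1:])
E
```

```text
3.4 [ 0.4344 -0.2684  0.2584] [4.500e-01 3.108e+00 2.000e-03]
cam- [ 0.3662653  -0.24876159  0.39711936] [0.51975795 0.30001546 0.46406806]
[[324.80000391 147.8345051 ]]
1 (array([ 0.39582769, -0.25794781]), np.float64(0.05007129694507195), 21, np.float64(0.0006248083138446028))Traceback (most recent call last):
  File "<stdin>", line 7, in <module>
  File "h.py", line 32, in ring
    A=np.c_[2*Q,np.ones(len(Q))]; s=np.linalg.lstsq(A,(Q**2).sum(1),rcond=None)[0]
                                                      ~~~~~~~~~~^^^
    return umr_sum(a, axis, dtype, out, keepdims, initial, where)
numpy.exceptions.AxisError: axis 1 is out of bounds for array of dimension 1
```

View pics/w3.png

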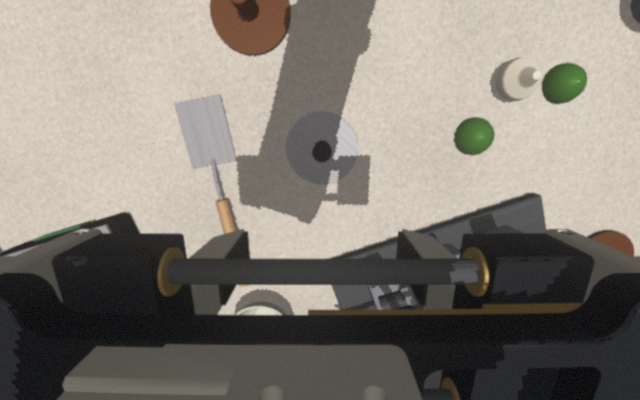

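Wrist picture: the steel lid is at (322,148), partly in the arm's shadow, with its knob top at about (321,151). I'll segment it by saturation, since it is neutral grey on a beige table.

```bash
python3 - <<'E'
from h import *
import json
c=json.load(open("w3.json")); im=cv2.imread("pics/w3.png").astype(np.float32); b=cv2.GaussianBlur(im,(0,0),1.2)
q=(b[:,:,2]-b[:,:,0])/(b.sum(2)+1)
print("ratio lid sh/lit, table sh/lit",[q[y,x].round(3) for x,y in((300,150),(345,130),(300,80),(400,200))])
t=.5*(q[150,300]+q[80,300]); m=(q<t).astype(np.uint8)*255; m=cv2.morphologyEx(m,cv2.MORPH_CLOSE,np.ones((5,5)))
k,lab,st,ce=cv2.connectedComponentsWithStats(m); i=lab[150,300]; print(st[i],ce[i])
ct=max(cv2.findContours((lab==i).astype(np.uint8),0,cv2.CHAIN_APPROX_NONE)[0],key=len)[:,0]
W=np.array([onplane("wrist",p+0.0,.008,c)[:2] for p in ct]); P=W
for _ in range(6):
    s=np.linalg.lstsq(np.c_[2*P,np.ones(len(P))],(P**2).sum(1),rcond=None)[0]; r=np.sqrt(s[2]+s[:2]@s[:2]); e=abs(np.hypot(*(W-s[:2]).T)-r); P=W[e<.002]
print("lid",s[:2].round(4),r.round(4),len(P),len(W))
g=cv2.imread("pics/w3.png",0); mk=np.zeros_like(g); mk[125:180,300:345]=(g[125:180,300:345]<40)*255
k,_,st,ce=cv2.connectedComponentsWithStats(mk); i=1+st[1:,4].argmax(); print("knob px",ce[i],st[i]); print(onplane("wrist",ce[i],.06,c).round(4))
# jig in same px terms
print(proj("wrist",[[*s[:2],.008]],c), proj("wrist",[[.549,.2964,.076]],json.load(open("w2.json"))))
E
```

```text
ratio lid sh/lit, table sh/lit [np.float32(0.009), np.float32(0.006), np.float32(0.037), np.float32(0.039)]
[ 286  111   72   73 4008] [321.67140719 147.18238523]
lid [ 0.3955 -0.2584] 0.0487 202 202
knob px [320.88571429 151.17142857] [314 142  16  19 140]
[ 0.3945 -0.2589  0.06  ]
[[321.64628174 148.41287915]] [[326.40081154 148.0573306 ]]
```

The lid is at (0.395, -0.259) with r 48.7 mm, and the knob agrees with that. I go down and grip once. That centres the lid along the closing axis, so I can then reopen and re-measure for an exact offset.

Call:
{"op": "arm_command", "data": {"deltas": [0, 0, 0, -0.039, 0.011, -0.03, 91, 0, 0, 0, -0.039, 0.011, -0.08, 91, 0, 0, 0, -0.039, 0.011, -0.13, 91, 0, 0, 0, -0.039, 0.011, -0.17, 91, 0, 0, 0, -0.039, 0.011, -0.2, 91, 0, 0, 0, -0.039, 0.011, -0.216, 70, 0, 0, 0, -0.039, 0.011, -0.216, 50, 0, 0, 0, -0.039, 0.011, -0.216, 35, 0, 0, 0, -0.039, 0.011, -0.216, 18, 0, 0, 0, -0.039, 0.011, -0.216, 18, 0, 0, 0, -0.039, 0.011, -0.216, 18, 0, 0, 0, -0.039, 0.011, -0.216, 18, 0, 0, 0, -0.039, 0.011, -0.216, 18], "force": 15}}

```text
clock: 4.75
position: [0.3948, -0.2591, 0.042]
ee_rot: [0.454, 3.108, -0.0]
force: [0.4, 0.5, 0.2]
width: 0.346
gripper_force: 0.0
```

Call:
{"op": "arm_command", "data": {"deltas": [0, 0, 0, 0, 0, 0, 18, 0, 0, 0, 0, 0, 0, 18, 0, 0, 0, 0, 0, 0, 18, 0, 0, 0, 0, 0, 0, 18]}}

```text
clock: 5.15
position: [0.3947, -0.259, 0.0418]
ee_rot: [0.454, 3.109, 0.0]
force: [-0.9, 1.0, 5.2]
width: 0.259
gripper_force: 15.0
```

Call:
{"op": "arm_command", "data": {"deltas": [0, 0, 0, 0, 0, 0, 80, 0, 0, 0, 0, 0, 0, 80, 0, 0, 0, 0, 0, 0, 80, 0, 0, 0, 0, 0, 0, 80, 0, 0, 0, 0, 0, 0.03, 80, 0, 0, 0, 0, 0, 0.07, 80, 0, 0, 0, 0, 0, 0.12, 80, 0, 0, 0, 0.039, -0.011, 0.17, 80, 0, 0, 0, 0.039, -0.011, 0.216, 80, 0, 0, 0, 0.039, -0.011, 0.216, 80, 0, 0, 0, 0.039, -0.011, 0.216, 80, 0, 0, 0, 0.039, -0.011, 0.216, 80]}}

```text
clock: 6.35
position: [0.4327, -0.2695, 0.2565]
ee_rot: [-0.454, -3.107, -0.001]
force: [-0.4, -0.7, -0.4]
width: 0.871
gripper_force: 0.0
```

```bash
cat > lid.py <<'E'
from h import *
import json
def lid(tag,u=321,v=148):
    s=sensors.observe(); c=optics.calibration("wrist"); c={k:np.array(x).tolist() for k,x in c.items()}; json.dump(c,open(tag+".json","w"))
    im=save("wrist",f"pics/{tag}.png"); b=cv2.GaussianBlur(im.astype(np.float32),(0,0),1.2); q=(b[:,:,2]-b[:,:,0])/(b.sum(2)+1)
    m=(q<.023).astype(np.uint8)*255; m=cv2.morphologyEx(m,cv2.MORPH_CLOSE,np.ones((5,5)))
    k,lab,st,ce=cv2.connectedComponentsWithStats(m); i=lab[150,300]
    ct=max(cv2.findContours((lab==i).astype(np.uint8),0,cv2.CHAIN_APPROX_NONE)[0],key=len)[:,0]
    P=W=np.array([onplane("wrist",p+0.0,.008,c)[:2] for p in ct])
    for _ in range(6):
        f=np.linalg.lstsq(np.c_[2*P,np.ones(len(P))],(P**2).sum(1),rcond=None)[0]; r=np.sqrt(f[2]+f[:2]@f[:2]); e=abs(np.hypot(*(W-f[:2]).T)-r); P=W[e<.002]
    o=ray("wrist",(320,200),c)[0]
    print(s["clock"],s["position"].round(4),s["width"],"lid",f[:2].round(4),r.round(4),len(P),len(W),"lid-cam",(f[:2]-o[:2]).round(4),"px",st[i],proj("wrist",[[*f[:2],.008]],c).round(2))
if __name__=="__main__": lid("w4")
E
python3 lid.py
```

```text
6.35 [ 0.4327 -0.2695  0.2565] 0.8713524352725459 lid [ 0.3952 -0.2593] 0.0488 203 203 lid-cam [ 0.0301 -0.0096] px [ 286  113   73   73 4050] [[322.09 150.02]]
```

Positions agree to under 1 mm: the lid is at TCP + (0.0005, 0). Now I regrip, lift and carry.

Call:
{"op": "arm_command", "data": {"deltas": [0, 0, 0, -0.039, 0.011, -0.03, 50, 0, 0, 0, -0.039, 0.011, -0.08, 50, 0, 0, 0, -0.039, 0.011, -0.13, 50, 0, 0, 0, -0.039, 0.011, -0.17, 50, 0, 0, 0, -0.039, 0.011, -0.2, 50, 0, 0, 0, -0.039, 0.011, -0.216, 50, 0, 0, 0, -0.039, 0.011, -0.216, 20, 0, 0, 0, -0.039, 0.011, -0.216, 18, 0, 0, 0, -0.039, 0.011, -0.216, 18, 0, 0, 0, -0.039, 0.011, -0.216, 18, 0, 0, 0, -0.039, 0.011, -0.216, 18, 0, 0, 0, -0.039, 0.011, -0.216, 18, 0, 0, 0, -0.039, 0.011, -0.216, 18, 0, 0, 0, -0.039, 0.011, -0.216, 18], "force": 25}}

```text
clock: 7.8
position: [0.3951, -0.2593, 0.0425]
ee_rot: [0.453, 3.107, -0.0]
force: [-0.4, 1.1, 7.5]
width: 0.253
gripper_force: 25.0
```

Call:
{"op": "arm_command", "data": {"deltas": [0, 0, 0, 0, 0, 0.03, 18, 0, 0, 0, 0, 0, 0.08, 18, 0, 0, 0, 0, 0, 0.13, 18, 0, 0, 0, 0, 0, 0.18, 18, 0, 0, 0, 0.154, 0.555, 0.2, 18, 0, 0, 0, 0.154, 0.555, 0.2, 18, 0, 0, 0, 0.154, 0.555, 0.2, 18, 0, 0, 0, 0.154, 0.555, 0.2, 18, 0, 0, 0, 0.154, 0.555, 0.2, 18, 0, 0, 0, 0.154, 0.555, 0.2, 18, 0, 0, 0, 0.154, 0.555, 0.2, 18, 0, 0, 0, 0.154, 0.555, 0.2, 18, 0, 0, 0, 0.154, 0.555, 0.2, 18, 0, 0, 0, 0.154, 0.555, 0.2, 18, 0, 0, 0, 0.154, 0.555, 0.2, 18, 0, 0, 0, 0.154, 0.555, 0.2, 18, 0, 0, 0, 0.154, 0.555, 0.2, 18, 0, 0, 0, 0.154, 0.555, 0.2, 18, 0, 0, 0, 0.154, 0.555, 0.2, 18]}}

```text
clock: 9.7
position: [0.5485, 0.2943, 0.2417]
ee_rot: [-0.456, -3.108, 0.002]
force: [0.1, -1.4, -3.2]
width: 0.252
gripper_force: 25.0
```

```bash
python3 - <<'E'
from h import *
s=sensors.observe(); print(s["clock"],s["position"].round(4),s["force"].round(2),s["width"])
im=save("wrist","pics/w5.png"); cv2.imwrite("pics/w5c.png",cv2.resize(im[60:260,200:460],(780,600)))
E
```

```text
9.7 [0.5485 0.2943 0.2417] [ 0.07 -1.41 -3.24] 0.2519512013585188
```

View pics/w5c.png

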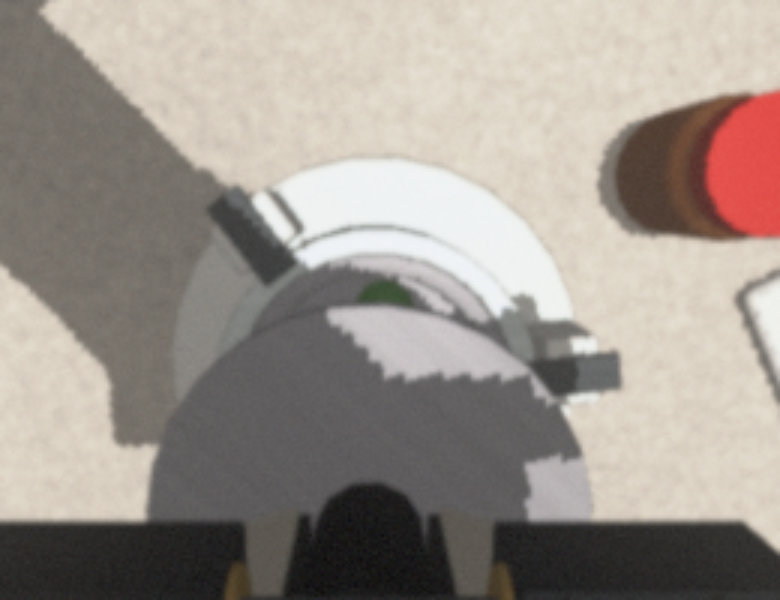

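The lid is held level above the mouth (lid rim centred at about crop x 375, collar at about crop x 380). I correct y by +2 mm and descend to just above the collar.

Call:
{"op": "arm_command", "data": {"deltas": [0, 0, 0, 0, 0.002, -0.03, 18, 0, 0, 0, 0, 0.002, -0.06, 18, 0, 0, 0, 0, 0.002, -0.09, 18, 0, 0, 0, 0, 0.002, -0.115, 18, 0, 0, 0, 0, 0.002, -0.115, 18, 0, 0, 0, 0, 0.002, -0.115, 18, 0, 0, 0, 0, 0.002, -0.115, 18]}}

```text
clock: 10.45
position: [0.5497, 0.2979, 0.1287]
ee_rot: [0.455, 3.106, 0.003]
force: [-0.5, -0.8, -1.9]
width: 0.258
gripper_force: 25.0
```

```bash
python3 - <<'E'
from h import *
s=sensors.observe(); print(s["clock"],s["position"].round(4),s["ee_rot"].round(3),s["force"].round(2))
for n,b in(("scene",(345,145,100,75)),("side",(294,125,100,75))):
    im=save(n,f"pics/{n}6.png"); x,y,w,h=b
    cv2.imwrite(f"pics/{n}6c.png",cv2.resize(im[y:y+h,x:x+w],(400,300),interpolation=cv2.INTER_CUBIC))
cv2.imwrite("pics/c6.png",np.hstack([cv2.imread("pics/scene6c.png"),cv2.imread("pics/side6c.png")]))
E
```

```text
10.45 [0.5497 0.2979 0.1287] [4.550e-01 3.106e+00 3.000e-03] [-0.49 -0.83 -1.89]
```

View pics/c6.png

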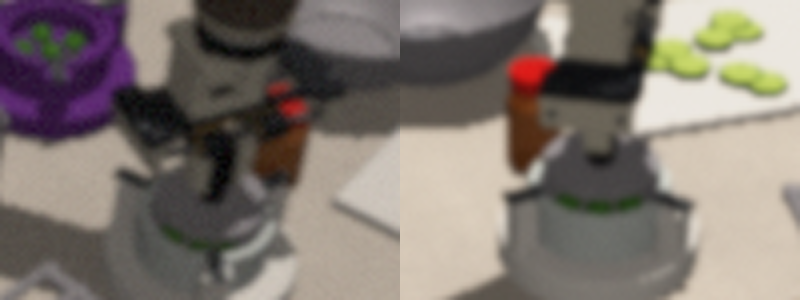

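Both views show the lid level just above the collar, inside its outline. I apply the small xy correction and read the pose back.

Call:
{"op": "arm_command", "data": {"deltas": [0, 0, 0, -0.001, -0.0015, 0, 18, 0, 0, 0, -0.001, -0.0015, 0, 18, 0, 0, 0, -0.001, -0.0015, 0, 18]}}

```text
clock: 10.85
position: [0.5477, 0.2964, 0.1271]
ee_rot: [0.454, 3.108, 0.001]
force: [0.3, 0.0, -1.9]
width: 0.259
gripper_force: 25.0
```

```bash
python3 - <<'E'
from h import *
for i in range(5):
    s=sensors.observe(); print(s["clock"],s["position"].round(4),s["force"].round(2)); optics.get_image("side")
E
```

```text
10.85 [0.5477 0.2964 0.1271] [ 0.3   0.04 -1.86]
10.9 [0.5477 0.2965 0.1269] [ 0.52  0.66 -2.31]
10.95 [0.5476 0.2965 0.1268] [ 0.38 -0.98 -1.94]
11.0 [0.5476 0.2965 0.1268] [-0.1   0.39 -2.48]
11.05 [0.5476 0.2965 0.1267] [-0.27  0.64 -1.42]
```

Call:
{"op": "arm_command", "data": {"deltas": [0, 0, 0, 0.001, 0, -0.003, 18, 0, 0, 0, 0.001, 0, -0.006, 18, 0, 0, 0, 0.001, 0, -0.009, 18, 0, 0, 0, 0.001, 0, -0.011, 18, 0, 0, 0, 0.001, 0, -0.012, 18, 0, 0, 0, 0.001, 0, -0.012, 18]}}

```text
clock: 11.7
position: [0.5485, 0.2964, 0.1145]
ee_rot: [-0.454, -3.108, 0.0]
force: [-0.2, -0.3, -1.5]
width: 0.258
gripper_force: 25.0
```

The lid is inside the collar with no contact force. I continue to the rim.

Call:
{"op": "arm_command", "data": {"deltas": [0, 0, 0, 0, 0, -0.0015, 18, 0, 0, 0, 0, 0, -0.003, 18, 0, 0, 0, 0, 0, -0.004, 18, 0, 0, 0, 0, 0, -0.0045, 18, 0, 0, 0, 0, 0, -0.0045, 18, 0, 0, 0, 0, 0, -0.0045, 18]}}

```text
clock: 12.3
position: [0.5485, 0.2965, 0.1106]
ee_rot: [-0.454, -3.109, -0.0]
force: [-3.6, -1.9, 5.3]
width: 0.26
gripper_force: 25.0
```

Contact force rose from -2 to +5 N at z = 0.1106, which is exactly the expected seat height. I release and retreat upward.

Call:
{"op": "arm_command", "data": {"deltas": [0, 0, 0, 0, 0, 0, 50, 0, 0, 0, 0, 0, 0, 50, 0, 0, 0, 0, 0, 0, 50, 0, 0, 0, 0, 0, 0, 50, 0, 0, 0, 0, 0, 0, 50, 0, 0, 0, 0, 0, 0.02, 50, 0, 0, 0, 0, 0, 0.06, 50, 0, 0, 0, 0, 0, 0.11, 50, 0, 0, 0, 0, 0, 0.16, 50, 0, 0, 0, 0.04, -0.017, 0.2, 50, 0, 0, 0, 0.04, -0.017, 0.2, 50, 0, 0, 0, 0.04, -0.017, 0.2, 50]}}

```text
clock: 13.5
position: [0.5902, 0.2783, 0.3112]
ee_rot: [0.457, 3.106, 0.001]
force: [0.4, 0.2, -1.2]
width: 0.543
gripper_force: 0.0
```

```bash
python3 - <<'E'
from h import *
import json
s=sensors.observe(); print(s["clock"],s["position"].round(4)); c=optics.calibration("wrist")
im=save("wrist","pics/w7.png"); x,y=proj("wrist",[[.549,.2964,.076]],c)[0].astype(int); print(x,y)
for b in(1,-1): print(b,ring("wrist",im,(.549,.2964),c,.076,.05,b,(.9,1.1)))
sc=save("scene","pics/s7.png"); 
a=cv2.resize(im[max(y-60,0):y+60,x-80:x+80],(400,300)); b=cv2.resize(sc[160:235,346:446],(400,300),interpolation=cv2.INTER_CUBIC); cv2.imwrite("pics/c7.png",np.hstack([a,b]))
E
```

```text
13.5 [0.5902 0.2783 0.3112]
326 145
1 (array([0.54908123, 0.29638483]), np.float64(0.052200474461178537), 70, np.float64(0.000391207385140883))
-1 (array([0.54910898, 0.29624211]), np.float64(0.048603085848730465), 32, np.float64(0.0003242976493946813))
```

View pics/c7.png

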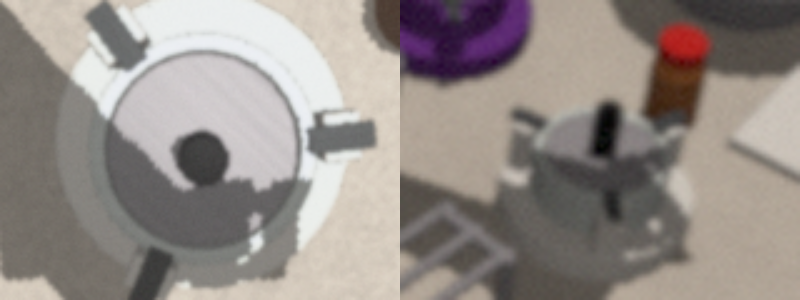

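Call:
{"op": "arm_command", "data": {"deltas": [0, 0, 0, 0, -0.4, 0.02, 40, 0, 0, 0, 0, -0.4, 0.02, 10, 0, 0, 0, 0, -0.4, 0.02, 0, 0, 0, 0, 0, -0.4, 0.02, 0, 0, 0, 0, 0, -0.4, 0.02, 0, 0, 0, 0, 0, -0.4, 0.02, 0, 0, 0, 0, 0, -0.4, 0.02, 0, 0, 0, 0, 0, -0.4, 0.02, 0, 0, 0, 0, 0, -0.4, 0.02, 0, 0, 0, 0, 0, -0.4, 0.02, 0, 0, 0, 0, 0, -0.4, 0.02, 0]}}

```text
clock: 14.7
position: [0.5883, -0.1182, 0.3289]
ee_rot: [-0.45, -3.107, -0.002]
force: [0.1, 0.5, -0.1]
width: 0.002
gripper_force: 0.0
```

```bash
python3 - <<'E'
from h import *
import json
s=sensors.observe(); print(s["clock"],s["position"].round(4)); c=optics.calibration("wrist"); json.dump({k:np.array(v).tolist() for k,v in c.items()},open("w8.json","w"))
im=save("wrist","pics/w8.png"); cv2.imwrite("pics/w8c.png",cv2.resize(im[60:260,160:420],(780,600),interpolation=cv2.INTER_CUBIC))
hsv=cv2.cvtColor(im,cv2.COLOR_BGR2HSV)
for nm,lo,hi in(("blue",(100,110,40),(125,255,255)),("orange",(3,150,100),(16,255,255))):
    k,_,st,ce=cv2.connectedComponentsWithStats(cv2.inRange(hsv,lo,hi))
    for i in range(1,k):
        if st[i,4]>15: print(nm,ce[i].round(1),st[i],onplane("wrist",ce[i],.145 if nm=="blue" else .11,c).round(3))
E
```

```text
14.7 [ 0.5883 -0.1182  0.3289]
blue [370.5 151.6] [356 140  30  25 417] [ 0.563 -0.054  0.145]
blue [298.7 177. ] [284 167  30  23 292] [ 0.568 -0.142  0.145]
blue [218.  205.8] [215 202   6   9  36] [ 0.573 -0.246  0.145]
orange [409.  167.4] [407 163   5  10  25] [ 0.601 -0.006  0.11 ]
orange [382.8 175.7] [369 169  28  14 184] [ 0.602 -0.041  0.11 ]
orange [345.6 188.8] [343 183   6  12  39] [ 0.605 -0.092  0.11 ]
orange [320.1 197.4] [307 191  27  14 173] [ 0.607 -0.127  0.11 ]
orange [293.7 206.4] [283 199  21  14 150] [ 0.609 -0.165  0.11 ]
orange [268.2 215.1] [264 212   9   7  43] [ 0.611 -0.201  0.11 ]
orange [433.3 295.4] [430 294   8   4  25] [ 0.797 -0.01   0.11 ]
orange [437.1 312. ] [433 309   9   6  42] [ 0.827 -0.009  0.11 ]
```

View pics/w8c.png

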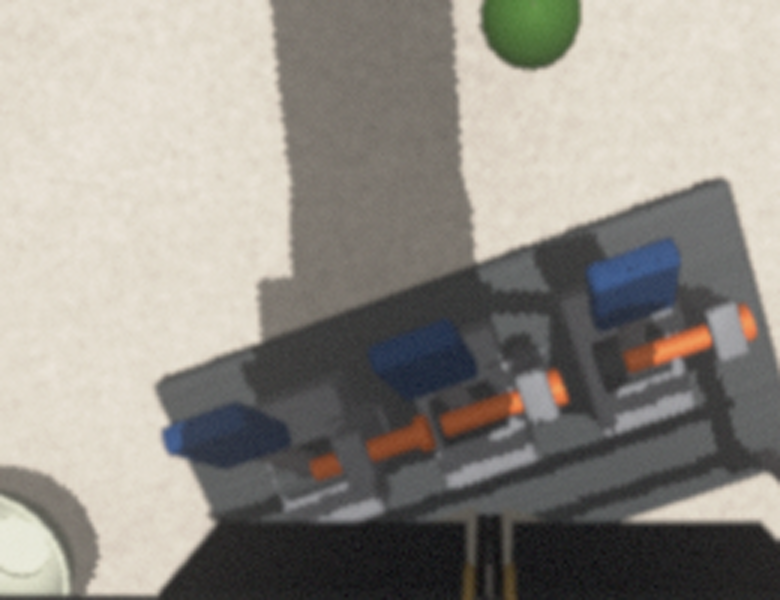

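Wrist crop of the jig: the lid sits concentric and flush in the collar with the three dogs clear. Bank crop, with bolt tip → bracket:
- **+y lever:** (625,358)→(710,335), long, so the bolt is across and the lever is blocked.
- **Middle lever:** (440,422)→(525,398), long, so it is blocked.
- **-y lever:** (312,467)→(340,460), short, with 60 px sticking out beyond its bracket. It is withdrawn, so this lever is free and goes first.

Next I work out the tilted push path.

```bash
cat > push.py <<'E'
import numpy as np
from scipy.spatial.transform import Rotation as Ro
yaw,t=.058,np.radians(35); bx=np.array([np.cos(yaw),np.sin(yaw),0]); by=np.array([-np.sin(yaw),np.cos(yaw),0]); Z=np.array([0,0,1.])
piv=np.array([.617,-.136,0])
tz=np.sin(t)*bx-np.cos(t)*Z; ty=by; tx=np.cross(ty,tz)
R1=np.c_[tx,ty,tz]
def tcp(k,a,back=0,r=.097):
    f=a-.5; c=r*np.array([np.sin(f),np.cos(f)])+.006*np.array([-np.cos(f),np.sin(f)])
    c=c+[0,.06]; c=c-[.019*np.sin(t)+.0095*np.cos(t)+back, -.019*np.cos(t)+.0095*np.sin(t)]
    return piv+by*(.085*k)+bx*c[0]+Z*c[1]
E
python3 - <<'E'
from push import *
R0=Ro.from_rotvec([-.454,-3.109,.0]); print("det/tx",np.linalg.det(R1),tx.round(2),R0.as_matrix().round(2)[:,0])
d=(Ro.from_matrix(R1)*R0.inv()).as_rotvec(); print("turn frac",(d/(np.pi/2)).round(4),np.degrees(np.linalg.norm(d)))
for k in(-1,0,1):
    print(k,"pre",tcp(k,0,.03).round(4),[tcp(k,a).round(4).tolist() for a in(0,.2,.4,.6,.8,1.0)])
E
```

```text
det/tx 0.9999999999999999 [-0.82 -0.05 -0.57] [-0.96  0.29 -0.  ]
turn frac [-0.0452 -0.3879  0.2146] 40.1070422343709
-1 pre [ 0.5216 -0.2267  0.1524] [[0.5516, -0.2249, 0.1524], [0.5689, -0.2239, 0.161], [0.5877, -0.2228, 0.166], [0.607, -0.2217, 0.1672], [0.6262, -0.2206, 0.1646], [0.6444, -0.2195, 0.1581]]
0 pre [ 0.5167 -0.1418  0.1524] [[0.5467, -0.1401, 0.1524], [0.564, -0.1391, 0.161], [0.5827, -0.138, 0.166], [0.6021, -0.1369, 0.1672], [0.6212, -0.1358, 0.1646], [0.6395, -0.1347, 0.1581]]
1 pre [ 0.5118 -0.057   0.1524] [[0.5417, -0.0552, 0.1524], [0.5591, -0.0542, 0.161], [0.5778, -0.0531, 0.166], [0.5971, -0.052, 0.1672], [0.6163, -0.0509, 0.1646], [0.6346, -0.0498, 0.1581]]
```

Call:
{"op": "arm_command", "data": {"deltas": [0, 0, 0, -0.09, -0.106, 0, 0, 0, 0, 0, -0.09, -0.106, 0, 0, -0.045, -0.388, 0.215, -0.09, -0.106, -0.03, 0, -0.045, -0.388, 0.215, -0.09, -0.106, -0.03, 0, -0.045, -0.388, 0.215, -0.09, -0.106, -0.03, 0, -0.045, -0.388, 0.215, -0.09, -0.106, -0.03, 0, -0.045, -0.388, 0.215, -0.09, -0.106, -0.03, 0, -0.045, -0.388, 0.215, -0.09, -0.106, -0.03, 0, -0.045, -0.388, 0.215, -0.09, -0.106, -0.03, 0, -0.045, -0.388, 0.215, -0.09, -0.106, -0.03, 0]}}

```text
clock: 15.75
position: [0.499, -0.2253, 0.3002]
ee_rot: [-0.076, 2.531, 0.025]
force: [0.6, 0.1, 0.3]
width: 0.003
gripper_force: 0.0
```

```bash
python3 - <<'E'
from push import *
from cell import sensors
s=sensors.observe(); R=Ro.from_rotvec(s["ee_rot"]); print(s["clock"],s["position"].round(4),s["joints"].round(2),"err deg",np.degrees((Ro.from_matrix(R1)*R.inv()).as_rotvec()).round(1))
E
```

```text
15.75 [ 0.499  -0.2253  0.3002] [ 0.12  0.02  0.43  2.15 -0.68  0.56  2.69] err deg [-0.1 -0.1 -0.1]
```

j7 sits near its 2.74 limit, so I take back about 7° of yaw while going down to the pre-contact pose.

Call:
{"op": "arm_command", "data": {"deltas": [0, 0, -0.076, 0.022, 0, -0.05, 0, 0, 0, -0.076, 0.022, 0, -0.1, 0, 0, 0, -0.076, 0.022, 0, -0.13, 0, 0, 0, -0.076, 0.022, 0, -0.148, 0, 0, 0, -0.076, 0.022, 0, -0.148, 0, 0, 0, -0.076, 0.022, 0, -0.148, 0]}}

```text
clock: 16.35
position: [0.5243, -0.2291, 0.1656]
ee_rot: [0.072, 2.551, -0.004]
force: [7.8, -17.8, 0.1]
width: 0.008
gripper_force: 0.0
```

```bash
python3 - <<'E'
from push import *
from cell import sensors
s=sensors.observe(); print(s["clock"],s["position"].round(4),s["joints"].round(2),s["force"].round(1))
E
```

```text
16.35 [ 0.5243 -0.2291  0.1656] [ 0.85  0.31 -0.47  2.23 -0.81  0.12  2.74] [  7.8 -17.8   0.1]
```

The IK ran into the j6 and j7 limits (2.74 and 0.12). A half-turned gripper makes the same contact with j7 in mid-range, so I back up, turn the tool and tilt again.

```bash
python3 - <<'E'
from push import *
Rc=Ro.from_euler('z',-.1194)*Ro.from_matrix(R1)
def vert(deg):
    a=np.radians(deg); y=np.array([np.cos(a),np.sin(a),0]); z=-Z; return Ro.from_matrix(np.c_[np.cross(y,z),y,z])
T=Ro.from_matrix(R1)*Ro.from_euler('z',np.pi)
seq=[Rc,vert(60),vert(-20),vert(-87),T]
for a,b in zip(seq,seq[1:]):
    d=(b*a.inv()).as_rotvec(); print((d/(np.pi/2)).round(4),np.degrees(np.linalg.norm(d)).round(1))
E
```

```text
[ 0.1131  0.3756 -0.285 ] 43.6
[-0.      0.     -0.8889] 80.0
[ 0.      0.     -0.7444] 67.0
[ 0.0214 -0.3883  0.0035] 35.0
```

Call:
{"op": "arm_command", "data": {"deltas": [0, 0, 0, -0.01, 0, 0.05, 0, 0, 0, 0, -0.02, 0, 0.1, 0, 0, 0, 0, -0.02, 0, 0.15, 0, 0, 0, 0, -0.02, 0, 0.2, 0, 0, 0, 0, -0.02, 0, 0.2, 0]}}

```text
clock: 16.85
position: [0.5062, -0.2317, 0.3748]
ee_rot: [0.071, 2.541, -0.017]
force: [0.4, -0.0, 0.2]
width: 0.001
gripper_force: 0.0
```

```bash
python3 - <<'E'
from push import *
from cell import sensors
s=sensors.observe(); print(s["clock"],s["position"].round(4),s["ee_rot"].round(3),s["joints"].round(2),s["force"].round(1))
E
```

```text
16.85 [ 0.5062 -0.2317  0.3748] [ 0.071  2.541 -0.017] [ 0.58 -0.03 -0.09  1.99 -0.4   0.66  2.25] [ 0.4 -0.   0.2]
```

Call:
{"op": "arm_command", "data": {"deltas": [0.113, 0.376, -0.285, 0, 0, 0, 0, 0.113, 0.376, -0.285, 0, 0, 0, 0, 0.113, 0.376, -0.285, 0, 0, 0, 0, 0.113, 0.376, -0.285, 0, 0, 0, 0, 0.113, 0.376, -0.285, 0, 0, 0, 0, 0.113, 0.376, -0.285, 0, 0, 0, 0, 0.113, 0.376, -0.285, 0, 0, 0, 0]}}

```text
clock: 17.55
position: [0.5047, -0.2302, 0.3648]
ee_rot: [-0.806, -3.014, -0.024]
force: [-0.6, 0.1, 0.2]
width: 0.004
gripper_force: 0.0
```

Call:
{"op": "arm_command", "data": {"deltas": [0, 0, -0.889, 0, 0, 0, 0, 0, 0, -0.889, 0, 0, 0, 0, 0, 0, -0.889, 0, 0, 0, 0, 0, 0, -0.889, 0, 0, 0, 0, 0, 0, -0.889, 0, 0, 0, 0, 0, 0, -0.889, 0, 0, 0, 0, 0, 0, -0.889, 0, 0, 0, 0, 0, 0, -0.889, 0, 0, 0, 0, 0, 0, -0.889, 0, 0, 0, 0, 0, 0, -0.889, 0, 0, 0, 0]}}

```text
clock: 18.55
position: [0.5027, -0.2307, 0.3664]
ee_rot: [-2.576, -1.794, -0.039]
force: [-0.5, -0.9, -0.3]
width: 0.006
gripper_force: 0.0
```

Call:
{"op": "arm_command", "data": {"deltas": [0, 0, -0.744, 0, 0, 0, 0, 0, 0, -0.744, 0, 0, 0, 0, 0, 0, -0.744, 0, 0, 0, 0, 0, 0, -0.744, 0, 0, 0, 0, 0, 0, -0.744, 0, 0, 0, 0, 0, 0, -0.744, 0, 0, 0, 0, 0, 0, -0.744, 0, 0, 0, 0, 0, 0, -0.744, 0, 0, 0, 0, 0, 0, -0.744, 0, 0, 0, 0]}}

```text
clock: 19.45
position: [0.5027, -0.2306, 0.3663]
ee_rot: [3.129, 0.081, 0.037]
force: [0.3, -0.5, -0.6]
width: 0.008
gripper_force: 0.0
```

```bash
python3 - <<'E'
from push import *
from cell import sensors
s=sensors.observe(); R=Ro.from_rotvec(s["ee_rot"]); T=Ro.from_matrix(R1)*Ro.from_euler('z',np.pi)
print(s["clock"],s["position"].round(4),s["joints"].round(2),s["force"].round(1),((T*R.inv()).as_rotvec()/(np.pi/2)).round(4)); print(R.as_matrix().round(2))
E
```

```text
19.45 [ 0.5027 -0.2306  0.3663] [ 0.13  0.22  0.25  1.59 -0.06  1.31 -1.13] [ 0.3 -0.5 -0.6] [ 0.0276 -0.3731  0.006 ]
[[ 1.    0.05  0.02]
 [ 0.05 -1.   -0.01]
 [ 0.02  0.01 -1.  ]]
```

Call:
{"op": "arm_command", "data": {"deltas": [0.028, -0.373, 0.006, 0.019, 0.004, -0.02, 0, 0.028, -0.373, 0.006, 0.019, 0.004, -0.04, 0, 0.028, -0.373, 0.006, 0.019, 0.004, -0.06, 0, 0.028, -0.373, 0.006, 0.019, 0.004, -0.08, 0, 0.028, -0.373, 0.006, 0.019, 0.004, -0.1, 0, 0.028, -0.373, 0.006, 0.019, 0.004, -0.1, 0, 0.028, -0.373, 0.006, 0.019, 0.004, -0.1, 0]}}

```text
clock: 20.15
position: [0.5215, -0.2269, 0.2666]
ee_rot: [-2.978, -0.089, -0.935]
force: [0.4, -0.7, 0.3]
width: 0.005
gripper_force: 0.0
```

```bash
cat > st.py <<'E'
from push import *
from cell import sensors
s=sensors.observe(); R=Ro.from_rotvec(s["ee_rot"]); T=Ro.from_matrix(R1)*Ro.from_euler('z',np.pi)
print(s["clock"],s["position"].round(4),s["joints"].round(2),s["force"].round(1),"deg",np.degrees((T*R.inv()).as_rotvec()).round(1))
E
python3 st.py
```

```text
20.15 [ 0.5215 -0.2269  0.2666] [ 0.36  0.11  0.16  2.15 -0.79  0.48 -0.36] [ 0.4 -0.7  0.3] deg [-0.  -0.2 -0.1]
```

Call:
{"op": "arm_command", "data": {"deltas": [0, 0, 0, 0, 0, -0.03, 0, 0, 0, 0, 0, 0, -0.05, 0, 0, 0, 0, 0, 0, -0.07, 0, 0, 0, 0, 0, 0, -0.09, 0, 0, 0, 0, 0, 0, -0.105, 0, 0, 0, 0, 0, 0, -0.114, 0, 0, 0, 0, 0, 0, -0.114, 0, 0, 0, 0, 0, 0, -0.114, 0]}}

```text
clock: 20.95
position: [0.5232, -0.228, 0.1537]
ee_rot: [-2.977, -0.087, -0.941]
force: [-0.0, 0.2, -0.2]
width: 0.004
gripper_force: 0.0
```

```bash
python3 st.py
```

```text
20.95 [ 0.5232 -0.228   0.1537] [ 0.82  0.34 -0.38  2.24 -1.31  0.19  0.23] [-0.   0.2 -0.2] deg [-0.   0.1 -0.1]
```

Call:
{"op": "arm_command", "data": {"deltas": [0, 0, 0, 0.015, 0.002, 0, 0, 0, 0, 0, 0.028, 0.003, -0.001, 0, 0, 0, 0, 0.034, 0.003, 0.001, 0, 0, 0, 0, 0.038, 0.0035, 0.003, 0, 0, 0, 0, 0.04, 0.004, 0.004, 0, 0, 0, 0, 0.04, 0.004, 0.004, 0]}}

```text
clock: 21.55
position: [0.5624, -0.2226, 0.1571]
ee_rot: [-2.978, -0.09, -0.939]
force: [0.9, -0.6, -0.8]
width: 0.006
gripper_force: 0.0
```

```bash
python3 st.py; cat > blue.py <<'E'
from h import *
import sys
o=[(p[0]) for p in ()]
for n in("scene","side"):
    im=save(n,f"pics/{n}_{sys.argv[1]}.png"); hsv=cv2.cvtColor(im,cv2.COLOR_BGR2HSV)
    for nm,lo,hi in(("blue",(100,110,50),(125,255,255)),("orange",(3,150,120),(16,255,255))):
        k,_,st,c=cv2.connectedComponentsWithStats(cv2.inRange(hsv,lo,hi))
        print(n,nm,[(c[i].round(1).tolist(),st[i].tolist()) for i in range(1,k) if st[i,4]>6 and ((n=="scene" and 260<c[i][0]<350 and 215<c[i][1]<300) or (n=="side" and 355<c[i][0]<440 and 195<c[i][1]<310))])
E
python3 blue.py p1
```

```text
21.55 [ 0.5624 -0.2226  0.1571] [ 0.68  0.36 -0.28  2.18 -1.21  0.2   0.09] [ 0.9 -0.6 -0.8] deg [ 0.  -0.  -0.1]
scene blue [([322.1, 229.4], [319, 227, 7, 6, 27]), ([325.2, 238.1], [323, 235, 6, 7, 23]), ([301.5, 242.8], [297, 239, 9, 8, 42]), ([305.0, 252.2], [302, 249, 7, 7, 29]), ([281.5, 257.9], [278, 256, 8, 5, 17]), ([286.1, 264.8], [284, 263, 5, 4, 13])]
scene orange [([333.9, 245.4], [330, 242, 9, 7, 21]), ([314.0, 259.4], [310, 256, 9, 7, 22]), ([304.9, 265.5], [302, 263, 7, 6, 19]), ([294.7, 272.5], [293, 271, 4, 4, 12])]
side blue [([387.0, 260.3], [384, 254, 8, 14, 50])]
side orange [([378.4, 225.8], [376, 221, 6, 11, 38]), ([383.2, 236.0], [382, 235, 4, 3, 8]), ([388.6, 250.8], [384, 242, 10, 19, 82]), ([395.0, 268.0], [393, 266, 5, 6, 21])]
```

Call:
{"op": "arm_command", "data": {"deltas": [0, 0, 0, 0.006, 0, 0.003, 0, 0, 0, 0, 0.012, 0, 0.006, 0, 0, 0, 0, 0.018, 0, 0.008, 0, 0, 0, 0, 0.025, 0, 0.009, 0, 0, 0, 0, 0.025, 0, 0.009, 0]}}

```text
clock: 22.15
position: [0.5877, -0.2227, 0.1656]
ee_rot: [-2.977, -0.089, -0.938]
force: [-0.4, 0.6, 0.4]
width: 0.003
gripper_force: 0.1
```

```bash
python3 st.py; python3 blue.py p2
```

```text
22.15 [ 0.5877 -0.2227  0.1656] [ 0.57  0.36 -0.18  2.13 -1.12  0.23 -0.04] [-0.4  0.6  0.4] deg [-0.  -0.  -0.1]
scene blue [([322.2, 229.3], [319, 227, 7, 6, 26]), ([325.5, 238.2], [323, 235, 6, 7, 25]), ([302.0, 242.5], [298, 239, 8, 8, 37]), ([305.0, 252.2], [302, 249, 7, 7, 28]), ([288.6, 263.3], [285, 260, 8, 7, 35])]
scene orange [([334.0, 245.3], [330, 242, 9, 7, 21]), ([324.0, 252.3], [323, 251, 3, 3, 7]), ([314.9, 258.7], [312, 256, 7, 6, 16]), ([304.7, 265.6], [302, 263, 6, 6, 19]), ([295.0, 272.5], [294, 271, 3, 4, 10])]
side blue [([400.4, 256.7], [397, 250, 8, 15, 77])]
side orange [([379.1, 226.0], [378, 224, 3, 5, 8])]
```

Call:
{"op": "arm_command", "data": {"deltas": [0, 0, 0, 0.01, 0.0005, 0.001, 0, 0, 0, 0, 0.02, 0.001, 0.0015, 0, 0, 0, 0, 0.03, 0.0015, 0.0005, 0, 0, 0, 0, 0.039, 0.002, -0.001, 0, 0, 0, 0, 0.048, 0.0025, -0.004, 0, 0, 0, 0, 0.057, 0.003, -0.0075, 0, 0, 0, 0, 0.057, 0.003, -0.0075, 0]}}

```text
clock: 22.95
position: [0.6442, -0.2202, 0.1573]
ee_rot: [-2.978, -0.087, -0.937]
force: [-6.2, 0.1, 6.1]
width: 0.006
gripper_force: 4.3
```

```bash
python3 st.py; python3 blue.py p3
```

```text
22.95 [ 0.6442 -0.2202  0.1573] [ 0.45  0.43 -0.09  2.03 -1.06  0.23 -0.15] [-6.2  0.1  6.1] deg [-0.  -0.1 -0.1]
scene blue [([322.1, 229.4], [319, 227, 7, 6, 27]), ([325.6, 238.1], [323, 235, 6, 7, 25]), ([306.2, 251.5], [304, 249, 5, 6, 16]), ([303.6, 280.6], [298, 277, 12, 8, 41])]
scene orange [([330.4, 247.8], [323, 242, 16, 12, 40]), ([316.7, 257.4], [316, 256, 3, 4, 7])]
side blue [([377.9, 245.7], [374, 240, 8, 13, 57]), ([425.3, 258.0], [422, 254, 8, 9, 39])]
side orange []
```

The force rose to about 9 N, so the stop is near. I press a little more, then back off and look.

Call:
{"op": "arm_command", "data": {"deltas": [0, 0, 0, 0.003, 0, -0.001, 0, 0, 0, 0, 0.006, 0, -0.003, 0, 0, 0, 0, 0.006, 0, -0.003, 0, 0, 0, 0, 0.006, 0, -0.003, 0]}}

```text
clock: 23.45
position: [0.646, -0.2204, 0.1561]
ee_rot: [-2.978, -0.086, -0.935]
force: [-52.8, 6.0, 47.4]
width: 0.004
gripper_force: 34.3
```

```bash
python3 st.py
```

```text
23.45 [ 0.646  -0.2204  0.1561] [ 0.45  0.43 -0.09  2.03 -1.06  0.23 -0.15] [-52.8   6.   47.4] deg [-0.1 -0.1 -0. ]
```

The lever is hard at its stop, and the position matches the home prediction. I retreat and check which bolt withdrew.

Call:
{"op": "arm_command", "data": {"deltas": [0, 0, 0, -0.03, 0, 0.012, 0, 0, 0, 0, -0.06, 0, 0.014, 0, 0, 0, 0, -0.1, 0, 0.01, 0, 0, 0, 0, -0.13, 0, 0.01, 0, 0, 0, 0, -0.15, 0.02, 0.05, 0, 0, 0, 0, -0.16, 0.04, 0.1, 0, 0, 0, 0, -0.16, 0.04, 0.1, 0]}}

```text
clock: 24.15
position: [0.4896, -0.1804, 0.2571]
ee_rot: [-2.978, -0.085, -0.94]
force: [1.7, -0.2, 0.1]
width: 0.005
gripper_force: 0.0
```

```bash
python3 st.py; python3 blue.py p4; python3 - <<'E'
from h import *
c=optics.calibration("wrist"); im=save("wrist","pics/wp4.png"); hsv=cv2.cvtColor(im,cv2.COLOR_BGR2HSV)
k,_,st,ce=cv2.connectedComponentsWithStats(cv2.inRange(hsv,(3,150,90),(16,255,255)))
for i in range(1,k):
    if st[i,4]>15: print(ce[i].round(1),st[i],onplane("wrist",ce[i],.11,c).round(3))
E
```

```text
24.15 [ 0.4896 -0.1804  0.2571] [ 0.5   0.05 -0.07  2.25 -0.77  0.39 -0.43] [ 1.7 -0.2  0.1] deg [-0.  0.  0.]
scene blue [([322.2, 229.3], [319, 227, 7, 6, 26]), ([325.3, 238.3], [323, 236, 6, 6, 22]), ([301.5, 242.7], [297, 239, 9, 9, 44]), ([304.8, 252.3], [302, 249, 7, 7, 26]), ([303.0, 280.6], [299, 277, 10, 9, 40])]
scene orange [([330.3, 247.9], [323, 242, 16, 12, 41]), ([316.7, 257.4], [316, 256, 3, 4, 7]), ([304.7, 265.6], [302, 263, 6, 6, 19]), ([295.0, 272.7], [294, 271, 3, 4, 9])]
side blue [([368.5, 221.0], [364, 213, 10, 17, 57]), ([376.0, 242.1], [370, 233, 12, 20, 101]), ([420.6, 263.9], [413, 254, 17, 21, 197])]
side orange [([379.9, 229.5], [376, 221, 9, 17, 68]), ([385.8, 244.3], [384, 242, 5, 6, 20]), ([390.3, 255.9], [387, 252, 7, 9, 46]), ([395.0, 268.2], [393, 266, 5, 6, 24])]
[265.7  44.9] [ 225   39   82   13 1032] [ 0.817 -0.077  0.11 ]
[242.2 176.5] [232 171  24  12 194] [ 0.604 -0.077  0.11 ]
[181.9 175.5] [181 172   3   9  21] [ 0.601 -0.004  0.11 ]
[212.2 176.6] [197 173  32   8 244] [ 0.602 -0.041  0.11 ]
[273.9 177. ] [269 173  11   9  78] [ 0.606 -0.115  0.11 ]
[315.6 177.3] [305 172  23  12 187] [ 0.609 -0.165  0.11 ]
[345.7 177.1] [341 174  10   8  72] [ 0.611 -0.2    0.11 ]
```

The bolts now read (z = 0.11): the middle one has shifted about +15–24 mm along +y, from ends at -0.092/-0.127 to -0.077/-0.115, so it is free. The +y bolt is unchanged and still blocked, so the middle lever is next.

Call:
{"op": "arm_command", "data": {"deltas": [0, 0, 0, 0, 0.039, -0.02, 0, 0, 0, 0, 0.01, 0.039, -0.05, 0, 0, 0, 0, 0.02, 0.039, -0.08, 0, 0, 0, 0, 0.027, 0.039, -0.105, 0, 0, 0, 0, 0.027, 0.039, -0.105, 0, 0, 0, 0, 0.027, 0.039, -0.105, 0]}}

```text
clock: 24.9
position: [0.5182, -0.1459, 0.1618]
ee_rot: [-2.978, -0.087, -0.903]
force: [-0.8, -0.4, -0.8]
width: 0.004
gripper_force: 0.0
```

```bash
python3 st.py
```

```text
24.9 [ 0.5182 -0.1459  0.1618] [ 0.64  0.26 -0.37  2.32 -1.32  0.12  0.07] [-0.8 -0.4 -0.8] deg [-0.5 -1.3 -0.2]
```

Call:
{"op": "arm_command", "data": {"deltas": [0, 0, 0, 0.015, 0.003, -0.002, 0, 0, 0, 0, 0.028, 0.005, -0.003, 0, 0, 0, 0, 0.036, 0.006, -0.003, 0, 0, 0, 0, 0.042, 0.006, -0.003, 0, 0, 0, 0, 0.042, 0.006, -0.003, 0]}}

```text
clock: 25.4
position: [0.5611, -0.1392, 0.1607]
ee_rot: [-2.978, -0.091, -0.908]
force: [0.3, 0.3, -0.0]
width: 0.002
gripper_force: 0.0
```

```bash
python3 st.py; python3 blue.py q1 | grep blue
```

```text
25.4 [ 0.5611 -0.1392  0.1607] [ 0.45  0.29 -0.23  2.25 -1.28  0.12 -0.01] [ 0.3  0.3 -0. ] deg [-0.4 -1.1 -0.3]
scene blue [([322.3, 229.2], [319, 226, 7, 7, 27]), ([325.4, 238.1], [323, 235, 6, 7, 23]), ([306.7, 251.3], [303, 248, 8, 7, 32]), ([302.7, 280.8], [298, 277, 11, 9, 43])]
side blue [([379.2, 234.0], [377, 231, 6, 8, 26]), ([384.6, 248.5], [383, 247, 4, 4, 11]), ([420.6, 263.9], [413, 254, 17, 21, 197])]
```

Call:
{"op": "arm_command", "data": {"deltas": [0, 0, 0, 0.011, 0.0005, 0.003, 0, 0, 0, 0, 0.0215, 0.001, 0.005, 0, 0, 0, 0, 0.031, 0.0015, 0.006, 0, 0, 0, 0, 0.041, 0.002, 0.0065, 0, 0, 0, 0, 0.051, 0.0025, 0.0055, 0, 0, 0, 0, 0.06, 0.003, 0.004, 0, 0, 0, 0, 0.069, 0.0035, 0.001, 0, 0, 0, 0, 0.078, 0.004, -0.0025, 0, 0, 0, 0, 0.078, 0.004, -0.0025, 0]}}

```text
clock: 26.4
position: [0.6392, -0.1355, 0.157]
ee_rot: [-2.978, -0.092, -0.906]
force: [-4.2, -0.5, 5.7]
width: 0.006
gripper_force: 3.0
```

```bash
python3 st.py; python3 blue.py q2 | grep blue
```

```text
26.4 [ 0.6392 -0.1355  0.157 ] [ 0.22  0.38 -0.01  2.11 -1.11  0.18 -0.24] [-4.2 -0.5  5.7] deg [-0.4 -1.2 -0.4]
scene blue [([325.1, 264.9], [318, 261, 14, 9, 44]), ([303.0, 280.6], [298, 277, 12, 8, 46])]
side blue [([369.4, 222.7], [365, 217, 9, 13, 43]), ([414.8, 233.4], [412, 231, 6, 7, 18]), ([420.7, 264.0], [413, 254, 17, 21, 198])]
```

Call:
{"op": "arm_command", "data": {"deltas": [0, 0, 0, 0.003, 0, -0.001, 0, 0, 0, 0, 0.003, 0, -0.001, 0, 0, 0, 0, 0.003, 0, -0.001, 0]}}

```text
clock: 26.8
position: [0.6401, -0.1355, 0.1565]
ee_rot: [-2.978, -0.091, -0.905]
force: [-19.7, 1.3, 18.1]
width: 0.008
gripper_force: 13.2
```

Call:
{"op": "arm_command", "data": {"deltas": [0, 0, 0, -0.03, 0, 0.012, 0, 0, 0, 0, -0.06, 0, 0.014, 0, 0, 0, 0, -0.1, 0, 0.012, 0, 0, 0, 0, -0.13, 0, 0.02, 0, 0, 0, 0, -0.15, 0.04, 0.06, 0, 0, 0, 0, -0.155, 0.08, 0.1, 0, 0, 0, 0, -0.155, 0.08, 0.1, 0, 0, 0, 0, -0.155, 0.08, 0.1, 0]}}

```text
clock: 27.6
position: [0.4933, -0.0702, 0.2353]
ee_rot: [-2.97, -0.106, -0.898]
force: [0.0, 0.4, 0.4]
width: 0.004
gripper_force: 0.0
```

```bash
python3 st.py; python3 blue.py q3; python3 - <<'E'
from h import *
c=optics.calibration("wrist"); im=save("wrist","pics/wq3.png"); hsv=cv2.cvtColor(im,cv2.COLOR_BGR2HSV)
k,_,st,ce=cv2.connectedComponentsWithStats(cv2.inRange(hsv,(3,150,90),(16,255,255)))
for i in range(1,k):
    if st[i,4]>15: print(ce[i].round(1),st[i],onplane("wrist",ce[i],.11,c).round(3))
E
```

```text
27.6 [ 0.4933 -0.0702  0.2353] [ 0.09  0.01  0.03  2.35 -0.53  0.24 -0.9 ] [0.  0.4 0.4] deg [-0.8 -1.4 -1. ]
scene blue [([322.2, 229.3], [319, 227, 7, 6, 26]), ([325.5, 238.0], [323, 235, 6, 7, 22]), ([325.5, 264.3], [321, 260, 10, 9, 39]), ([303.2, 280.6], [299, 277, 10, 9, 41])]
scene orange [([345.0, 237.5], [343, 236, 5, 4, 12]), ([337.0, 243.0], [336, 242, 3, 3, 7]), ([325.9, 251.1], [323, 249, 6, 5, 15]), ([316.7, 257.4], [316, 256, 3, 4, 7]), ([304.6, 265.9], [302, 264, 6, 5, 16]), ([295.0, 272.5], [294, 271, 3, 4, 10])]
side blue [([368.5, 221.0], [364, 213, 10, 17, 57]), ([409.7, 239.6], [402, 231, 16, 19, 169]), ([420.6, 263.9], [413, 254, 17, 21, 197])]
side orange [([375.2, 214.1], [373, 212, 6, 5, 22]), ([377.6, 223.1], [376, 221, 4, 5, 17]), ([381.7, 233.9], [379, 231, 6, 7, 30]), ([385.8, 244.2], [384, 242, 5, 5, 19]), ([390.2, 256.0], [387, 252, 7, 9, 44]), ([395.0, 268.2], [393, 266, 5, 6, 24])]
[338.4  23.5] [ 295   17   87   14 1207] [ 0.828 -0.062  0.11 ]
[362.9  49.6] [334  49  48   3  88] [ 0.783 -0.097  0.11 ]
[264.  171.9] [253 166  25  12 187] [0.6   0.006 0.11 ]
[342.3 173.1] [331 167  25  13 220] [ 0.604 -0.08   0.11 ]
[296.7 172.3] [291 168  12   9  92] [ 0.602 -0.03   0.11 ]
[419.5 174.5] [407 168  28  14 256] [ 0.609 -0.165  0.11 ]
[375.  173.5] [370 170  11   9  88] [ 0.607 -0.116  0.11 ]
[454.1 174.7] [449 171  11   9  76] [ 0.611 -0.203  0.11 ]
```

All three bolts now show the same withdrawn pattern, and the +y bolt's ends moved from -0.004/-0.041 to +0.006/-0.030. Two levers are home, so I go to the last one, +y.

Call:
{"op": "arm_command", "data": {"deltas": [0, 0, 0, 0.01, 0.014, -0.03, 0, 0, 0, 0, 0.018, 0.0145, -0.055, 0, 0, 0, 0, 0.024, 0.0145, -0.07, 0, 0, 0, 0, 0.028, 0.0145, -0.08, 0, 0, 0, 0, 0.028, 0.0145, -0.08, 0, 0, 0, 0, 0.028, 0.0145, -0.08, 0]}}

```text
clock: 28.35
position: [0.5234, -0.0594, 0.1676]
ee_rot: [-2.975, -0.103, -0.864]
force: [-0.0, 0.2, 0.1]
width: 0.007
gripper_force: 0.0
```

```bash
python3 st.py
```

```text
28.35 [ 0.5234 -0.0594  0.1676] [ 0.03  0.19  0.06  2.37 -1.32  0.12 -0.13] [-0.   0.2  0.1] deg [-1.1 -2.7 -1. ]
```

Call:
{"op": "arm_command", "data": {"deltas": [0, 0, 0, 0.012, 0.002, -0.003, 0, 0, 0, 0, 0.022, 0.004, -0.006, 0, 0, 0, 0, 0.028, 0.005, -0.007, 0, 0, 0, 0, 0.034, 0.005, -0.006, 0, 0, 0, 0, 0.034, 0.005, -0.006, 0]}}

```text
clock: 28.85
position: [0.5587, -0.0532, 0.1627]
ee_rot: [-2.973, -0.105, -0.867]
force: [0.2, -0.2, 0.0]
width: 0.009
gripper_force: 0.0
```

```bash
python3 st.py; python3 blue.py r1 | grep blue
```

```text
28.85 [ 0.5587 -0.0532  0.1627] [-0.02  0.24  0.09  2.31 -1.32  0.12 -0.15] [ 0.2 -0.2  0. ] deg [-1.1 -2.5 -1.1]
scene blue [([328.0, 236.8], [325, 234, 7, 7, 27]), ([324.2, 265.2], [318, 261, 14, 10, 47]), ([302.8, 280.8], [298, 277, 11, 9, 46])]
side blue [([371.9, 210.6], [370, 210, 4, 3, 8]), ([376.5, 225.3], [375, 223, 4, 5, 13]), ([409.7, 239.6], [402, 231, 16, 19, 170]), ([420.6, 264.0], [413, 254, 17, 21, 198])]
```

Call:
{"op": "arm_command", "data": {"deltas": [0, 0, 0, 0.01, 0, 0.002, 0, 0, 0, 0, 0.019, 0, 0.003, 0, 0, 0, 0, 0.029, 0.0005, 0.004, 0, 0, 0, 0, 0.0385, 0.001, 0.0045, 0, 0, -0.005, 0, 0.048, 0.0015, 0.0035, 0, 0, -0.01, 0, 0.0575, 0.002, 0.002, 0, 0, -0.015, 0, 0.0575, 0.002, 0.002, 0]}}

```text
clock: 29.65
position: [0.6163, -0.0513, 0.1644]
ee_rot: [-2.964, -0.109, -0.902]
force: [-0.2, 1.0, -0.9]
width: 0.004
gripper_force: 0.0
```

```bash
python3 st.py; python3 blue.py r2 | grep blue
```

```text
29.65 [ 0.6163 -0.0513  0.1644] [-0.05  0.31  0.12  2.21 -1.29  0.13 -0.2 ] [-0.2  1.  -0.9] deg [-1.  -1.2 -1.2]
scene blue [([324.7, 264.9], [318, 261, 14, 10, 53]), ([302.8, 280.8], [298, 277, 11, 9, 46])]
side blue [([398.0, 209.9], [395, 206, 7, 9, 23]), ([394.3, 223.6], [393, 222, 4, 4, 9]), ([409.7, 239.7], [402, 231, 16, 19, 167]), ([420.6, 263.9], [413, 254, 17, 21, 197])]
```

Exactly on the a = 0.8 prediction, so I finish the stroke to 1.0 plus 2 mm.

Call:
{"op": "arm_command", "data": {"deltas": [0, 0, 0, 0.009, 0.0005, -0.003, 0, 0, 0, 0, 0.018, 0.001, -0.0065, 0, 0, 0, 0, 0.0205, 0.001, -0.0075, 0, 0, 0, 0, 0.0205, 0.001, -0.0075, 0]}}

```text
clock: 30.15
position: [0.6354, -0.0507, 0.1568]
ee_rot: [-2.965, -0.109, -0.9]
force: [-14.5, 0.0, 14.1]
width: 0.007
gripper_force: 10.1
```

```bash
python3 st.py
```

```text
30.15 [ 0.6354 -0.0507  0.1568] [-0.05  0.35  0.11  2.17 -1.29  0.13 -0.2 ] [-14.5   0.   14.1] deg [-1.  -1.2 -1.2]
```

It is at the stop (20 N, predicted home position). I retreat and verify.

Call:
{"op": "arm_command", "data": {"deltas": [0, 0, 0, -0.03, 0, 0.012, 0, 0, 0, 0, -0.06, 0, 0.014, 0, 0, 0, 0, -0.09, 0, 0.014, 0, 0, 0, 0, -0.11, 0, 0.03, 0, 0, 0, 0, -0.13, 0, 0.07, 0, 0, 0, 0, -0.14, 0, 0.12, 0, 0, 0, 0, -0.14, 0, 0.15, 0, 0, 0, 0, -0.14, 0, 0.15, 0, 0, 0, 0, -0.14, 0, 0.15, 0]}}

```text
clock: 31.05
position: [0.4995, -0.0423, 0.2914]
ee_rot: [-2.954, -0.125, -0.892]
force: [1.0, 1.7, 0.2]
width: 0.004
gripper_force: 0.0
```

```bash
python3 st.py; python3 blue.py z1 | grep blue; python3 - <<'E'
from h import *
G=[.617,-.136]; yaw=.058
for k in(-1,0,1):
    for n in("scene","side"):
        print(k,n,[proj(n,[G[0]+.095*np.sin(a-.5)*np.cos(yaw)-.085*k*np.sin(yaw),G[1]+.095*np.sin(a-.5)*np.sin(yaw)+.085*k*np.cos(yaw),.06+.095*np.cos(a-.5)])[0].round(1).tolist() for a in(0,.85,1.0)])
for f in("s7","scene_z1"):
    im=cv2.imread(f"pics/{f}.png"); m=cv2.inRange(im[175:210,380:415],(0,0,0),(45,45,45)); k,_,st,c=cv2.connectedComponentsWithStats(m); i=1+st[1:,4].argmax(); print(f,c[i]+[380,175],st[i])
print("exp knob",proj("scene",[[.549,.2964,.128],[.549,.2964,.076]]))
E
```

```text
31.05 [ 0.4995 -0.0423  0.2914] [-0.36 -0.11  0.38  2.28 -0.12  0.39 -1.36] [1.  1.7 0.2] deg [-1.5 -1.4 -2. ]
scene blue [([342.1, 251.9], [339, 250, 7, 5, 13]), ([324.4, 265.1], [318, 261, 13, 10, 44]), ([303.0, 280.6], [298, 277, 11, 8, 44])]
side blue [([400.9, 217.5], [395, 210, 14, 17, 144]), ([409.7, 239.6], [402, 231, 16, 19, 168]), ([420.6, 264.0], [413, 254, 17, 21, 199])]
-1 scene [[280.7, 262.2], [298.3, 277.3], [301.4, 281.4]]
-1 side [[384.8, 267.0], [417.0, 261.6], [421.9, 262.7]]
0 scene [[302.8, 247.3], [320.6, 261.4], [323.6, 265.4]]
0 side [[375.9, 242.4], [406.2, 237.4], [410.9, 238.6]]
1 scene [[323.6, 233.2], [341.5, 246.5], [344.4, 250.2]]
1 side [[368.1, 220.5], [396.6, 216.0], [401.1, 217.2]]
s7 [396.88 192.66] [14 12  6 12 50]
scene_z1 [396.9  192.56] [14 12  6 12 50]
exp knob [[397.8624618  186.44875112]
 [395.93222324 197.27155374]]
```

All three paddles sit on their a = 1.0 predictions in both views. The lid knob is where it was after seating, and the gripper is clear. I settle briefly and hand in.

Call:
{"op": "arm_command", "data": {"deltas": [0, 0, 0, 0, 0, 0, 0, 0, 0, 0, 0, 0, 0, 0, 0, 0, 0, 0, 0, 0, 0, 0, 0, 0, 0, 0, 0, 0]}}

```text
clock: 31.55
position: [0.4996, -0.0428, 0.2908]
ee_rot: [-2.952, -0.123, -0.894]
force: [-0.2, 0.6, -0.6]
width: 0.005
gripper_force: 0.0
```

```bash
python3 st.py; python3 -c "from cell import arm; print(arm.sign_off())"
```

```text
31.55 [ 0.4996 -0.0428  0.2908] [-0.36 -0.11  0.38  2.28 -0.13  0.39 -1.35] [-0.2  0.6 -0.6] deg [-1.6 -1.4 -2. ]
the job is handed in; nothing more can be done
None
```

The lid lies flush in the jig and released, all three levers were pushed home in the order -y, middle, +y, and the job was handed in at 31.6 s; the hand-in returned no verdict.

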